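# Fit the blue-handled cover into the block heater

### The arm

A 6-joint arm with a two-finger parallel gripper is mounted at the origin on the work surface. World frame = base frame: x ahead of the robot, y to its left, z up, the work surface at z = 0. Lengths are in mm, angles in rad, forces in N, time in s.
With the tool pointing down it reaches from about 275 to 750 mm from the base axis. Payload 10.2 kg.
Tool frame: the origin (TCP) lies at the very end of the fingers, on their centre line; the grasp point (between the pads) lies 19 mm behind it; x points along the fingers, y is the direction in which the jaws open and shut, and the axes are right-handed (so a half turn about x gives the same grasp; the last joint's range is limited). The gripper opens to 85 mm and grips with 20 to 120 N. Pads are 22 mm wide; open, the fingers measure 114 mm over their backs; the gripper's body (76 mm by 85 mm) begins 54 mm behind the grasp point. The pads swing forward as they close: fully open they stand 13 mm farther back than shut.
Start: joints at [-1.447, 0.313, 1.498, -0, 1.331, -0.223], TCP at [178.43, -493.755, 231.294] pointing down, gripper open.
Joint ranges: [-2.94, 2.94], [-0.97, 2.17], [0.19, 2.56], [-1.23, 4.37], [0.02, 3.11], [-2.88, 2.88]. Speed limits (rad/s): [2.39, 2.39, 3.01, 3.14, 3.14, 3.14].

### API

Orientations are given as a unit quaternion [w, x, y, z].
In Python, from rig import ctrl, viewer, finish_job gives the robot as it stands.
- The arm moves only by the tool carry_out, never from a script. Its argument "targets" is a list of rows, each an object of numbers: "x", "y", "z": the shift along the world's x, y, z in m; "ax", "ay", "az": the turn, a rotation vector about the world's x, y, z in rad; "hand": the opening, from -1 (shut) to 1 (fully open). A call has 1 to 5 rows; each row is the pose to reach, as a shift and turn from the pose commanded when the call began; what a row does not reach only later rows make up. A row lasts 1/8 s, in which the tool goes at most 62.5 mm and 10.7 degrees, less where a joint would pass 70% of its speed; a pose out of reach is approached as far as the arm can. A call with a gripper value outside its range is refused whole. The fingers move at their own pace and stop on an object; "grip_force" is the grip in N (left out, the last holds). Time passes only in rows, so rows that repeat a pose let the fingers close. It gives the time, the measured TCP pose, the force and the opening at its end, in the units of the state.
- ctrl.sense(): the state, without advancing time (a new reading comes with each control period).
- viewer.capture(name): name is "side" or "top" or "wrist"; returns the picture (400x640x3 uint8, blue, green, red); there is no depth.
- viewer.camera_info(name): a dict with "fx", "fy", "cx", "cy" (pixels), "R" (3x3) and "t" (3): a world point X has camera coordinates R X + t. Camera axes: x right, y down, z forward; pixel columns grow to the right and rows downward; lengths in mm; the calibration is good to about 2 mm. A picture is of the moment at which its call begins: read the wrist's pose just before it. camera_info takes no time and is no camera call; for the wrist camera it gives the pose at the moment of the call.
- finish_job(): hands the job in, once; it reports no verdict.
The state is a dict: "time_s": time; "joints": joint angles; "dq": joint speeds; "tau": joint torques, N m; "eef_pos": TCP position; "ee_rot": TCP orientation; "force": force on the tool from outside, world axes, zero at the start; "wrist_torque": the same for the moment, N m; "grip_width": opening from 0.0 (shut) to 1.0 (fully open).
Only numpy, scipy, OpenCV 4.12 (cv2) and the standard library are available. Lean on these libraries where they do the work, as an engineer would, in place of code of your own. Each camera call takes 0.05 s, during which the arm holds its last target. There are 200 camera calls.

### The job

Close the block heater with the blue-handled cover plate: holding it by its grip, tilt it, tuck its lower end under the orange overhanging lip, then lower the other end until the plate lies level on the well floor, and let go. Leave the red-handled cover where it is.

Things in the scene. Friction and masses are not known exactly. Their poses are not given: they have to be found in the camera images.
- cover_blue: The cover to fit: aluminium plate 150 (x) x 90 (y) x 6 mm thick with a blue upright block as grip in the middle of its top: 16 mm along x, 50 along y, 50 tall (top 56 mm above the plate's underside). About 0.3 kg; starts flat on the bench. Origin: centre of the underside, z up through the grip. Both ends are alike: either may go under the lip.
- well (a point): Centre of the flat solid floor (70 mm above the bench) of the open well in the white, fixed, level block heater. x along the well, pointing away from the orange lip (lip at the -x end, nearer the robot), z up. Well: x -83 to +83, y -55 to +55 mm; walls 22 mm high. Housing: x -105 to +170, y +-85 mm, nowhere above the lip. Dark discs on the floor are only drawn.
- lip (a point): Middle of the free edge of the heater's rigid orange lip, on its underside; axes as the well's. It is at well x = -55, 22 mm above the well floor. The lip is 4 mm thick and overhangs the well by 28 mm (well x -83 to -55) over its whole width. The mouth left free is 138 mm long, too short for the level plate.
- cover_red: The cover of another heater, to be left alone: same shape, size and frame as the blue one but with a red grip. Lies flat on the bench.
Things that resemble listed ones, but are neither listed nor needed, are in the scene too. Leave any pink or yellow look-alike of the cover_blue alone.

How it is judged:
By the outcome, as a careful person would: the job done as asked, in the order asked, and still so for the second after the job is handed in, with the robot touching nothing.
It also fails if it takes over 40 s, if anything falls off the work surface, if the arm or the gripper's body presses on something with over 40 N, if the wrist force passes 120 N, or if a joint passes its speed limit or range.

## Working session

There is one attempt and no reset: what is moved stays moved. The work goes in short steps, Python scripts to look and compute and a tool call to move; the robot and the scene stay as the last step left them, time stands still between calls to the robot, and variables do not carry over. Pictures are saved under pics/ and viewed, about 8 in all and at most 12, crops included, and the job is handed in when it is done.

Besides the shell and the picture viewer there is one more tool, called after ">>>" by a JSON object that holds its "op" and its "data", one argument or row to a line. carry_out: Moves the arm, as the interface text tells. Its arguments: {"type":"object","properties":{"targets":{"type":"array"},"grip_force":{"type":"number"}},"required":["targets"]}

```bash
ls; mkdir -p pics
python3 - <<'E'
from rig import ctrl, viewer
import cv2, numpy as np
s=ctrl.sense(); print(s)
for n in ("top","side"):
    im=viewer.capture(n); cv2.imwrite(f"pics/{n}0.png",im)
    c=viewer.camera_info(n); print(n,{k:np.round(v,3).tolist() for k,v in c.items()})
E
```

```text
pics
{'time_s': 0.0, 'joints': array([-1.44743222e+00,  3.13458319e-01,  1.49844973e+00, -1.24914865e-05,
        1.33101644e+00, -2.23390311e-01]), 'dq': array([ 0.00172322, -0.00129382,  0.00115883, -0.00132431, -0.00052623,
        0.00107054]), 'tau': array([ 6.43055341e-05, -4.12267256e+01, -2.59741348e+01, -1.96564483e-04,
        4.21210541e-03,  1.48708182e-05]), 'eef_pos': array([ 178.37652705, -493.48482487,  230.72606737]), 'ee_rot': array([ 0.12151343,  0.6965246 ,  0.12245443, -0.69648609]), 'force': array([-0.52426183, -0.25116159,  0.42684832]), 'wrist_torque': array([ 0.00981738, -0.00848655, -0.02173728]), 'grip_width': 1.0028070197657035}
top {'fx': 423.505, 'fy': 423.505, 'cx': 318.123, 'cy': 194.688, 'R': [[-0.026, -1.0, -0.003], [-0.997, 0.027, -0.067], [0.067, 0.001, -0.998]], 't': [-121.093, 480.032, 1244.974]}
side {'fx': 406.015, 'fy': 406.015, 'cx': 322.169, 'cy': 202.352, 'R': [[-0.977, -0.215, 0.014], [-0.132, 0.545, -0.828], [0.17, -0.811, -0.56]], 't': [419.271, 190.266, 919.937]}
```

View pics/top0.png

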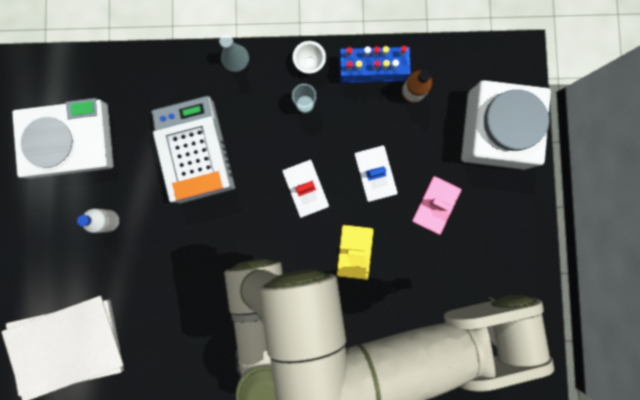

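View pics/side0.png

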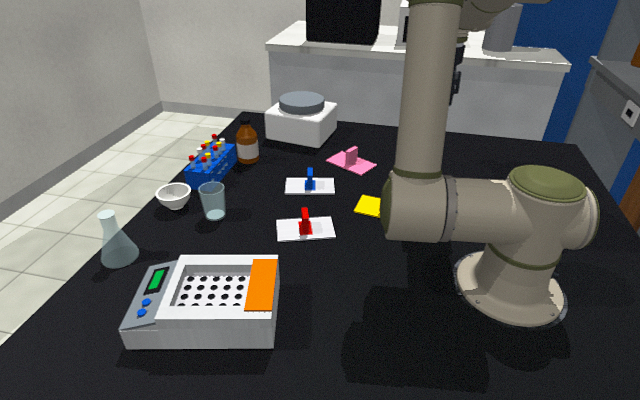

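The top view shows the blue cover at about (376,173), the red at (306,188), and the heater at (193,150) with its orange lip at (197,187). The side view agrees. Next I measure these by masks and ray casting.

```bash
cat > h.py <<'E'
import numpy as np, cv2
from rig import ctrl, viewer
def ray(c,uv,z):
    "pixels -> world points on the plane at height z"
    uv=np.atleast_2d(np.asarray(uv,float)); R=np.array(c["R"]);t=np.array(c["t"])
    d=np.c_[(uv[:,0]-c["cx"])/c["fx"],(uv[:,1]-c["cy"])/c["fy"],np.ones(len(uv))]@R
    o=-R.T@t
    return o+d*((z-o[2])/d[:,2])[:,None]
def proj(c,X):
    p=np.atleast_2d(X)@np.array(c["R"]).T+np.array(c["t"])
    return np.c_[c["fx"]*p[:,0]/p[:,2]+c["cx"],c["fy"]*p[:,1]/p[:,2]+c["cy"]]
def mask(im,kind):
    h=cv2.cvtColor(im,cv2.COLOR_BGR2HSV); H,S,V=cv2.split(h)
    m={"blue":(H>100)&(H<130)&(S>120)&(V>60),"orange":(H>5)&(H<20)&(S>150)&(V>120),
       "white":(S<60)&(V>130),"red":((H<5)|(H>174))&(S>150)&(V>80)}[kind]
    return m.astype(np.uint8)*255
def blobs(m,near,win,mina=20):
    k=np.zeros_like(m); x,y=near; k[max(0,y-win):y+win,max(0,x-win):x+win]=255
    cs=[c for c in cv2.findContours(m&k,cv2.RETR_EXTERNAL,cv2.CHAIN_APPROX_NONE)[0] if cv2.contourArea(c)>mina]
    return sorted(cs,key=cv2.contourArea,reverse=True)
def rect(P):
    "min-area rectangle of world xy points: centre, (long,short), long-axis angle deg, corners"
    r=cv2.minAreaRect(P[:,:2].astype(np.float32)); b=cv2.boxPoints(r)
    e=[b[1]-b[0],b[2]-b[1]]; l=[np.linalg.norm(v) for v in e]; i=int(np.argmax(l))
    return np.mean(b,0).round(1),(round(max(l),1),round(min(l),1)),round(np.degrees(np.arctan2(e[i][1],e[i][0])),2),b.round(1).tolist()
E
python3 - <<'E'
from h import *
T=cv2.imread("pics/top0.png");S=cv2.imread("pics/side0.png");ct=viewer.camera_info("top");cs=viewer.camera_info("side")
for n,im,c,near in(("top",T,ct,(376,173)),("side",S,cs,(310,182))):
    m=mask(im,"white")|mask(im,"blue")
    b=blobs(m,near,30)[0] if n=="top" else blobs(mask(im,"white")|mask(im,"blue"),near,33)[0]
    print(n,"plate z6",rect(ray(c,b[:,0],6)))
    g=blobs(mask(im,"blue"),near,30)[0]
    print(n,"grip z56",rect(ray(c,g[:,0],56)),"bbox",cv2.boundingRect(g))
for n,im,c,near in(("top",T,ct,(197,187)),("side",S,cs,(262,284))):
    o=blobs(mask(im,"orange"),near,45)[0]
    print(n,"lip z96",rect(ray(c,o[:,0],96)))
w=blobs(mask(T,"white")|mask(T,"orange"),(193,150),58)[0]
print("heater z92 white+orange",rect(ray(ct,w[:,0],92)))
E
```

```text
top plate z6 (array([ 538.3, -308.4], dtype=float32), (np.float32(154.4), np.float32(94.7)), np.float32(13.47), [[452.1000061035156, -280.3999938964844], [474.20001220703125, -372.5], [624.4000244140625, -336.5], [602.2999877929688, -244.39999389648438]])
top grip z56 (array([ 532.5, -303.1], dtype=float32), (np.float32(55.7), np.float32(27.2)), np.float32(-76.22), [[512.7000122070312, -279.29998779296875], [526.0, -333.3999938964844], [552.4000244140625, -327.0], [539.0999755859375, -272.79998779296875]]) bbox (366, 167, 20, 13)
side plate z6 (array([ 546. , -342.2], dtype=float32), (np.float32(160.1), np.float32(151.3)), np.float32(-76.34), [[453.6000061035156, -282.20001220703125], [491.3999938964844, -437.79998779296875], [638.4000244140625, -402.1000061035156], [600.5999755859375, -246.5]])
side grip z56 (array([ 527.9, -271.1], dtype=float32), (np.float32(127.2), np.float32(26.3)), np.float32(-76.31), [[500.1000061035156, -212.39999389648438], [530.2000122070312, -336.0], [555.7000122070312, -329.70001220703125], [525.5999755859375, -206.1999969482422]]) bbox (305, 167, 10, 23)
top lip z96 (array([506.3, 204. ], dtype=float32), (np.float32(129.6), np.float32(47.2)), np.float32(-76.69), [[468.3999938964844, 261.6000061035156], [498.20001220703125, 135.5], [544.2000122070312, 146.39999389648438], [514.2999877929688, 272.5]])
side lip z96 (array([506.2, 204.7], dtype=float32), (np.float32(135.8), np.float32(50.6)), np.float32(-76.65), [[466.0, 265.0], [497.29998779296875, 132.8000030517578], [546.5, 144.5], [515.2000122070312, 276.70001220703125]])
heater z92 white+orange (array([611.9, 224.3], dtype=float32), (np.float32(267.0), np.float32(182.9)), np.float32(13.2), [[461.1000061035156, 282.79998779296875], [502.79998779296875, 104.69999694824219], [762.7999877929688, 165.6999969482422], [721.0, 343.79998779296875]])
```

Run:
```python
import cv2,numpy as np
T=cv2.imread("pics/top0.png");S=cv2.imread("pics/side0.png")
a=cv2.resize(T[85:215,140:240],(400,520),interpolation=cv2.INTER_CUBIC);b=cv2.resize(S[245:355,110:290],(400,244),interpolation=cv2.INTER_CUBIC);d=cv2.resize(T[140:210,340:410],(276,276),interpolation=cv2.INTER_CUBIC)
o=np.zeros((520,800,3),np.uint8);o[:,:400]=a;o[:244,400:]=b;o[244:,400:676]=d
cv2.imwrite("pics/crop0.png",o)
```

```text
(no output)
```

View pics/crop0.png

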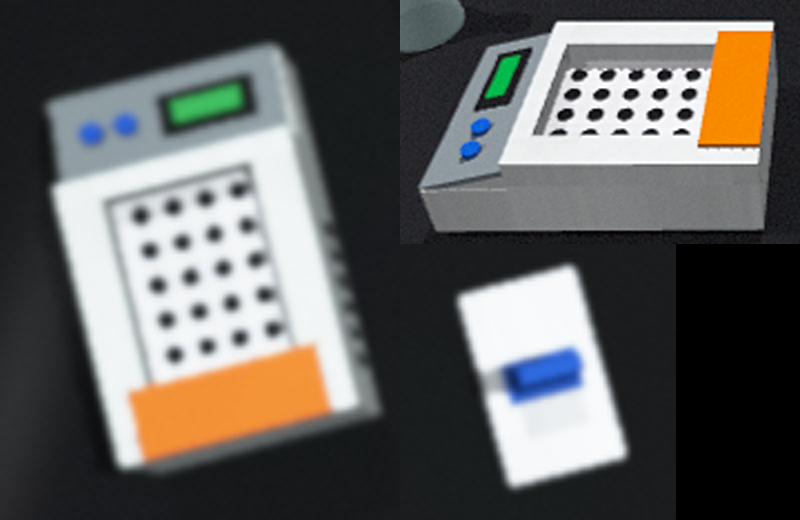

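Checked against the given sizes, the blue plate centre is about (538,-308.5) with yaw 13.4°. The lip edge is about (530,210), the well centre about (584,223), and the well yaw 13.3°. Both views agree within 2 mm. Next I plan the approach.

```bash
cat >> h.py <<'E'
from scipy.spatial.transform import Rotation as Ro
def rot(q): return Ro.from_quat([q[1],q[2],q[3],q[0]])
YAW=np.radians(13.35); WELL=np.array([584.,223.,70.])
W=Ro.from_euler("z",YAW)
def tool(sgn,yaw=YAW,tilt=0.):
    "tool orientation holding a plate with +x end raised by tilt; tool x = -plate z, tool y = sgn*plate x"
    P=(Ro.from_euler("z",yaw)*Ro.from_euler("y",-tilt)).as_matrix()
    x=-P[:,2]; y=sgn*P[:,0]; return Ro.from_matrix(np.c_[x,y,np.cross(x,y)])
E
python3 - <<'E'
from h import *
s=ctrl.sense(); R=rot(s["ee_rot"]); print(R.as_matrix().round(3))
for sg in(1,-1):
    d=(tool(sg,np.radians(13.4))*R.inv()).as_rotvec(); print(sg,d.round(3),np.degrees(np.linalg.norm(d)).round(1))
E
```

```text
[[-0.     0.34  -0.94 ]
 [ 0.001 -0.94  -0.34 ]
 [-1.    -0.001 -0.   ]]
1 [-1.000e-03 -1.000e-03  1.458e+00] 83.5
-1 [-1.000e-03  1.000e-03 -1.684e+00] 96.5
```

>>> {"op": "carry_out", "data": {
  "targets": [
    {"x": 0.045, "y": 0.023, "z": 0, "az": 0.18, "hand": 1},
    {"x": 0.09, "y": 0.046, "z": 0, "az": 0.36, "hand": 1},
    {"x": 0.135, "y": 0.069, "z": -0.01, "az": 0.54, "hand": 1},
    {"x": 0.18, "y": 0.092, "z": -0.02, "az": 0.72, "hand": 1},
    {"x": 0.225, "y": 0.115, "z": -0.03, "az": 0.9, "hand": 1}
  ]
}}

```text
invalid input at $.targets[0]: expected keys x, y, z, ax, ay, az, hand
```

>>> {"op": "carry_out", "data": {
  "targets": [
    {"x": 0.045, "y": 0.024, "z": -0.02, "az": 0.18, "hand": 1},
    {"x": 0.09, "y": 0.047, "z": -0.05, "az": 0.36, "hand": 1},
    {"x": 0.1346, "y": 0.0703, "z": -0.08, "az": 0.54, "hand": 1},
    {"x": 0.1346, "y": 0.0703, "z": -0.08, "az": 0.558, "hand": 1},
    {"x": 0.1346, "y": 0.0703, "z": -0.08, "az": 0.558, "hand": 1}
  ]
}}

```text
invalid input at $.targets[0]: expected keys x, y, z, ax, ay, az, hand
```

Run:
```python
from h import *
s=ctrl.sense(); R=rot(s["ee_rot"]); print(s["time_s"],s["eef_pos"].round(1),s["joints"].round(3),(tool(1,np.radians(13.4))*R.inv()).as_rotvec().round(3))
cw=viewer.camera_info("wrist"); w=viewer.capture("wrist"); t=viewer.capture("top")
cv2.imwrite("pics/w1.png",w)
g=blobs(mask(w,"blue"),(320,200),400)
for b in g[:2]: print(cv2.boundingRect(b),rect(ray(cw,b[:,0],56)))
p=blobs(mask(w,"white"),(320,200),400)
for b in p[:3]: print("white",cv2.boundingRect(b),rect(ray(cw,b[:,0],6)))
```

```text
0.1 [ 178.4 -493.5  230.8] [-1.447  0.313  1.498 -0.     1.331 -0.223] [-1.000e-03 -1.000e-03  1.458e+00]
white (554, 210, 86, 141) (array([ 156.1, -834.9], dtype=float32), (np.float32(183.2), np.float32(95.7)), np.float32(32.74), [[53.20000076293945, -844.2000122070312], [104.9000015258789, -924.7000122070312], [259.0, -825.5999755859375], [207.1999969482422, -745.0999755859375]])
white (373, 202, 153, 115) (array([ 135.1, -655.4], dtype=float32), (np.float32(195.9), np.float32(115.0)), np.float32(60.9), [[37.20000076293945, -713.0], [137.6999969482422, -768.9000244140625], [233.0, -597.7999877929688], [132.5, -541.9000244140625]])
white (136, 203, 133, 117) (array([  34.4, -393.7], dtype=float32), (np.float32(154.0), np.float32(142.4)), np.float32(-69.96), [[-58.900001525878906, -345.79998779296875], [-6.099999904632568, -490.5], [127.5999984741211, -441.70001220703125], [74.9000015258789, -297.0]])
```

View pics/w1.png

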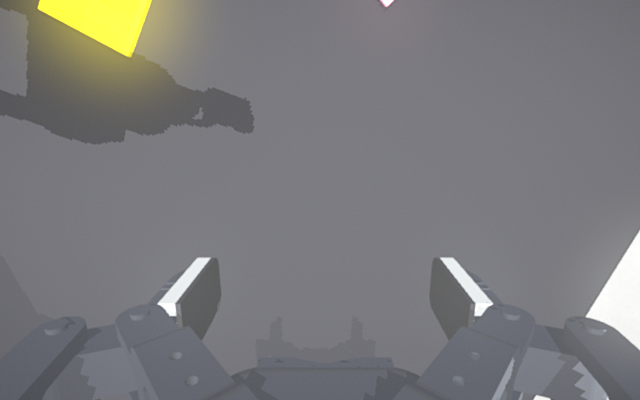

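The moves were refused because every row needs all its keys. The arm is still at the start, so the wrist picture shows only the fingers and the bench. I'll resend them with full rows.

>>> {"op": "carry_out", "data": {
  "targets": [
    {"x": 0.045, "y": 0.023, "z": 0, "ax": 0, "ay": 0, "az": 0.18, "hand": 1},
    {"x": 0.09, "y": 0.046, "z": 0, "ax": 0, "ay": 0, "az": 0.36, "hand": 1},
    {"x": 0.135, "y": 0.069, "z": -0.01, "ax": 0, "ay": 0, "az": 0.54, "hand": 1},
    {"x": 0.18, "y": 0.092, "z": -0.02, "ax": 0, "ay": 0, "az": 0.72, "hand": 1},
    {"x": 0.225, "y": 0.115, "z": -0.03, "ax": 0, "ay": 0, "az": 0.9, "hand": 1}
  ]
}}

```text
time_s: 0.82
eef_pos: [404.8, -377.8, 200.9]
ee_rot: [-0.414, -0.573, -0.415, 0.573]
force: [-0.6, -0.8, -1.2]
grip_width: 1.004
```

>>> {"op": "carry_out", "data": {
  "targets": [
    {"x": 0.045, "y": 0.024, "z": -0.02, "ax": 0, "ay": 0, "az": 0.18, "hand": 1},
    {"x": 0.09, "y": 0.047, "z": -0.05, "ax": 0, "ay": 0, "az": 0.36, "hand": 1},
    {"x": 0.1346, "y": 0.0703, "z": -0.08, "ax": 0, "ay": 0, "az": 0.54, "hand": 1},
    {"x": 0.1346, "y": 0.0703, "z": -0.08, "ax": 0, "ay": 0, "az": 0.558, "hand": 1},
    {"x": 0.1346, "y": 0.0703, "z": -0.08, "ax": 0, "ay": 0, "az": 0.558, "hand": 1}
  ]
}}

```text
time_s: 1.45
eef_pos: [537.8, -308.9, 121.6]
ee_rot: [0.555, 0.438, 0.555, -0.439]
force: [-0.8, -0.1, 0.3]
grip_width: 1.001
```

Run:
```python
from h import *
s=ctrl.sense(); R=rot(s["ee_rot"]); print(s["time_s"],s["eef_pos"].round(1),s["joints"].round(3),(tool(1,np.radians(13.4))*R.inv()).as_rotvec().round(3))
cw=viewer.camera_info("wrist"); w=viewer.capture("wrist")
cv2.imwrite("pics/w2.png",w)
for b in blobs(mask(w,"blue"),(320,200),400)[:2]: print(cv2.boundingRect(b),rect(ray(cw,b[:,0],56)))
for b in blobs(mask(w,"white"),(320,200),400)[:3]: print("white",cv2.boundingRect(b),rect(ray(cw,b[:,0],6)))
```

```text
1.45 [ 537.8 -308.9  121.6] [-0.71   0.617  1.331 -0.     1.194 -0.943] [0.    0.    0.001]
(303, 161, 44, 95) (array([ 536. , -301.4], dtype=float32), (np.float32(60.4), np.float32(26.4)), np.float32(-76.57), [[516.0999755859375, -275.1000061035156], [530.2000122070312, -333.79998779296875], [555.9000244140625, -327.70001220703125], [541.7999877929688, -269.0]])
(626, 311, 14, 39) (array([ 760.5, -337.6], dtype=float32), (np.float32(30.5), np.float32(8.7)), np.float32(-63.65), [[749.7999877929688, -325.8999938964844], [763.4000244140625, -353.20001220703125], [771.2000122070312, -349.3999938964844], [757.5999755859375, -322.0]])
white (222, 139, 206, 116) (array([ 537.5, -307. ], dtype=float32), (np.float32(150.0), np.float32(90.0)), np.float32(13.33), [[454.1000061035156, -280.5], [474.8999938964844, -368.1000061035156], [620.7999877929688, -333.5], [600.0999755859375, -246.0]])
```

View pics/w2.png

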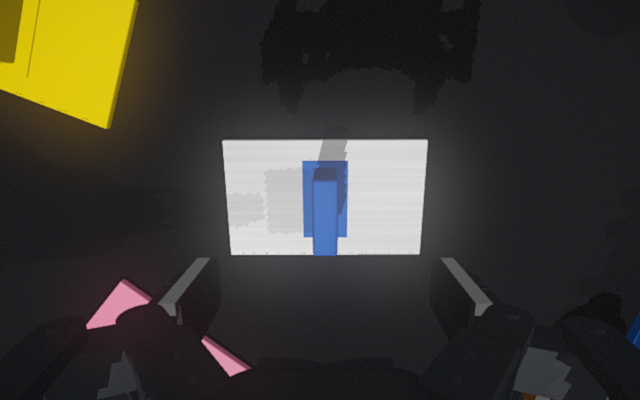

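The wrist picture shows the blue grip centred between the open fingers: grip columns 312–338, fingers 210–440. The plate measures 150 x 90 mm at (537.5,-307), yaw 13.3°. I'll descend and grip.

>>> {"op": "carry_out", "data": {
  "targets": [
    {"x": 0, "y": 0.001, "z": -0.05, "ax": 0, "ay": 0, "az": 0, "hand": 1},
    {"x": 0, "y": 0.001, "z": -0.085, "ax": 0, "ay": 0, "az": 0, "hand": 1},
    {"x": 0, "y": 0.001, "z": -0.1, "ax": 0, "ay": 0, "az": 0, "hand": 1},
    {"x": 0, "y": 0.001, "z": -0.1, "ax": 0, "ay": 0, "az": 0, "hand": 1},
    {"x": 0, "y": 0.001, "z": -0.1, "ax": 0, "ay": 0, "az": 0, "hand": -1}
  ],
  "grip_force": 70
}}

```text
time_s: 2.12
eef_pos: [538.6, -308.3, 23.2]
ee_rot: [0.556, 0.438, 0.554, -0.438]
force: [-0.4, 0.4, -0.2]
grip_width: 0.817
```

>>> {"op": "carry_out", "data": {
  "targets": [
    {"x": 0, "y": 0, "z": 0, "ax": 0, "ay": 0, "az": 0, "hand": -1},
    {"x": 0, "y": 0, "z": 0, "ax": 0, "ay": 0, "az": 0, "hand": -1},
    {"x": 0, "y": 0, "z": 0, "ax": 0, "ay": 0, "az": 0, "hand": -1},
    {"x": 0, "y": 0, "z": 0, "ax": 0, "ay": 0, "az": 0, "hand": -1},
    {"x": 0, "y": 0, "z": 0, "ax": 0, "ay": 0, "az": 0, "hand": -1}
  ]
}}

```text
time_s: 2.75
eef_pos: [538.2, -307.5, 21.8]
ee_rot: [0.555, 0.438, 0.555, -0.438]
force: [-1.9, 1.0, 6.2]
grip_width: 0.181
```

```bash
cat >> h.py <<'E'
def tcp(xl,zl,th,y=0.,h=21.5):
    "TCP world pose for the plate's low end (lower edge) at well x=xl, height zl over floor, tilt th"
    c,s=np.cos(th),np.sin(th)
    return WELL+W.apply([xl+75*c-h*s,y,zl+75*s+h*c])
E
python3 - <<'E'
from h import *
cmd=np.array([538.03,-307.455,21.294]); th=np.radians(20)
for n,a in {"above":(-48,70,th),"entry":(-48,8,th),"tuck":(-76,4,th),"th10":(-76,2,th/2),"th3":(-76,1,np.radians(3)),"level":(-76,0,0)}.items():
    p=tcp(*a); print(n,p.round(1),"d",(p-cmd).round(1),"tilt rotvec",(W.apply([0,-a[2],0])).round(4)); cmd=p
s=ctrl.sense();print(s["time_s"],s["eef_pos"],s["force"])
E
```

```text
above [598.7 226.5 185.9] d [ 60.7 533.9 164.6] tilt rotvec [ 0.0806 -0.3396  0.    ]
entry [598.7 226.5 123.9] d [  0.   0. -62.] tilt rotvec [ 0.0806 -0.3396  0.    ]
tuck [571.5 220.  119.9] d [-27.2  -6.5  -4. ] tilt rotvec [ 0.0806 -0.3396  0.    ]
th10 [578.3 221.6 106.2] d [  6.8   1.6 -13.7] tilt rotvec [ 0.0403 -0.1698  0.    ]
th3 [581.8 222.5  96.4] d [ 3.5  0.8 -9.8] tilt rotvec [ 0.0121 -0.0509  0.    ]
level [583.  222.8  91.5] d [ 1.2  0.3 -4.9] tilt rotvec [0. 0. 0.]
2.75 [ 538.16929379 -307.54699438   21.79137425] [-1.86036069  1.03532482  6.16663178]
```

>>> {"op": "carry_out", "data": {
  "targets": [
    {"x": 0, "y": 0, "z": 0.03, "ax": 0, "ay": 0, "az": 0, "hand": -1},
    {"x": 0, "y": 0, "z": 0.08, "ax": 0, "ay": 0, "az": 0, "hand": -1},
    {"x": 0, "y": 0, "z": 0.13, "ax": 0, "ay": 0, "az": 0, "hand": -1},
    {"x": 0, "y": 0, "z": 0.18, "ax": 0, "ay": 0, "az": 0, "hand": -1},
    {"x": 0, "y": 0, "z": 0.2, "ax": 0, "ay": 0, "az": 0, "hand": -1}
  ]
}}

```text
time_s: 3.38
eef_pos: [538.4, -307.7, 223.8]
ee_rot: [0.556, 0.438, 0.554, -0.438]
force: [-0.9, 0.7, -4.4]
grip_width: 0.176
```

Held: 4.4 N of weight, opening 0.18. I'll carry it across, then tilt.

>>> {"op": "carry_out", "data": {
  "targets": [
    {"x": 0.004, "y": 0.035, "z": 0, "ax": 0, "ay": 0, "az": 0, "hand": -1},
    {"x": 0.01, "y": 0.09, "z": 0, "ax": 0, "ay": 0, "az": 0, "hand": -1},
    {"x": 0.017, "y": 0.15, "z": 0, "ax": 0, "ay": 0, "az": 0, "hand": -1},
    {"x": 0.024, "y": 0.21, "z": 0, "ax": 0, "ay": 0, "az": 0, "hand": -1},
    {"x": 0.031, "y": 0.27, "z": 0, "ax": 0, "ay": 0, "az": 0, "hand": -1}
  ]
}}

```text
time_s: 4.0
eef_pos: [568.7, -35.5, 220.5]
ee_rot: [0.554, 0.438, 0.555, -0.438]
force: [0.4, -0.2, -3.3]
grip_width: 0.182
```

>>> {"op": "carry_out", "data": {
  "targets": [
    {"x": 0.0065, "y": 0.059, "z": 0, "ax": 0.01, "ay": -0.04, "az": 0, "hand": -1},
    {"x": 0.0133, "y": 0.118, "z": 0, "ax": 0.0274, "ay": -0.1155, "az": 0, "hand": -1},
    {"x": 0.02, "y": 0.177, "z": 0, "ax": 0.0451, "ay": -0.19, "az": 0, "hand": -1},
    {"x": 0.026, "y": 0.23, "z": 0, "ax": 0.0629, "ay": -0.265, "az": 0, "hand": -1},
    {"x": 0.0297, "y": 0.264, "z": 0, "ax": 0.0806, "ay": -0.3396, "az": 0, "hand": -1}
  ]
}}

```text
time_s: 4.62
eef_pos: [598.0, 228.9, 220.2]
ee_rot: [0.623, 0.528, 0.471, -0.335]
force: [0.6, -0.7, -4.0]
grip_width: 0.177
```

>>> {"op": "carry_out", "data": {
  "targets": [
    {"x": 0, "y": 0, "z": 0, "ax": 0, "ay": 0, "az": 0, "hand": -1},
    {"x": 0, "y": 0, "z": 0, "ax": 0, "ay": 0, "az": 0, "hand": -1}
  ]
}}

```text
time_s: 4.88
eef_pos: [598.5, 226.0, 220.6]
ee_rot: [0.622, 0.527, 0.471, -0.336]
force: [0.1, -0.0, -3.0]
grip_width: 0.178
```

Run:
```python
from h import *
s=ctrl.sense(); R=rot(s["ee_rot"]); print(s["time_s"],s["eef_pos"].round(1),s["joints"].round(3),"rot err",(tool(1,YAW,np.radians(20))*R.inv()).as_rotvec().round(3),s["force"].round(1),s["grip_width"])
a=viewer.capture("side"); w=viewer.capture("wrist"); cv2.imwrite("pics/s3.png",np.hstack([cv2.resize(a[140:360,100:420],(800,550))])); cv2.imwrite("pics/w3.png",w)
```

```text
4.875 [598.5 226.  220.6] [ 0.17   0.396  1.449  0.026  0.95  -0.076] rot err [ 0.001 -0.002 -0.001] [ 0.1 -0.  -3. ] 0.1777013056224067
```

View pics/s3.png

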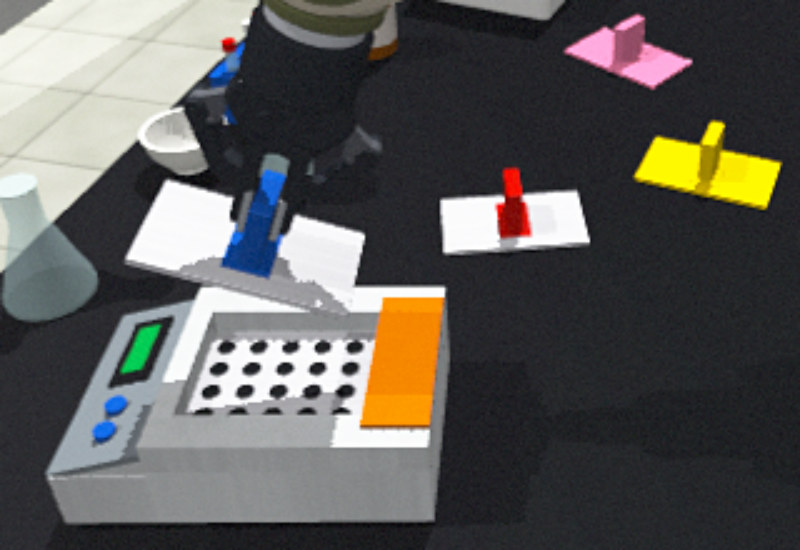

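The side view shows the plate held level across its width, with its lip-side end low (crop pixel (345,310)) above the mouth. The orange lip is at (400,360). The red cover is untouched. I'll descend to the entry pose.

>>> {"op": "carry_out", "data": {
  "targets": [
    {"x": 0.002, "y": 0.0005, "z": -0.04, "ax": 0, "ay": 0, "az": 0, "hand": -1},
    {"x": 0.002, "y": 0.0005, "z": -0.07, "ax": 0, "ay": 0, "az": 0, "hand": -1},
    {"x": 0.002, "y": 0.0005, "z": -0.085, "ax": 0, "ay": 0, "az": 0, "hand": -1},
    {"x": 0.002, "y": 0.0005, "z": -0.097, "ax": 0, "ay": 0, "az": 0, "hand": -1},
    {"x": 0.002, "y": 0.0005, "z": -0.097, "ax": 0, "ay": 0, "az": 0, "hand": -1}
  ]
}}

```text
time_s: 5.6
eef_pos: [600.8, 226.8, 124.2]
ee_rot: [0.623, 0.528, 0.47, -0.335]
force: [0.4, -0.1, -3.4]
grip_width: 0.179
```

Run:
```python
from h import *
s=ctrl.sense(); print(s["time_s"],s["eef_pos"].round(1),s["force"].round(1))
a=viewer.capture("side"); t=viewer.capture("top")
cs=viewer.camera_info("side"); ct=viewer.camera_info("top")
# expected low edge, lip edge corner pixels
low=WELL+W.apply([[-46,-45,8],[-46,45,8]])
for n,im,c in(("side",a,cs),("top",t,ct)):
    print(n,"expected low edge px",proj(c,low).round(1).tolist())
o=np.hstack([cv2.resize(a[230:330,150:310],(480,300),interpolation=cv2.INTER_CUBIC),cv2.resize(t[110:210,150:250],(300,300),interpolation=cv2.INTER_CUBIC)])
cv2.imwrite("pics/s4.png",o)
```

```text
5.6 [600.8 226.8 124.2] [ 0.4 -0.1 -3.4]
side expected low edge px [[247.8, 273.1], [241.3, 307.0]]
top expected low edge px [[211.1, 170.5], [180.3, 178.5]]
```

View pics/s4.png

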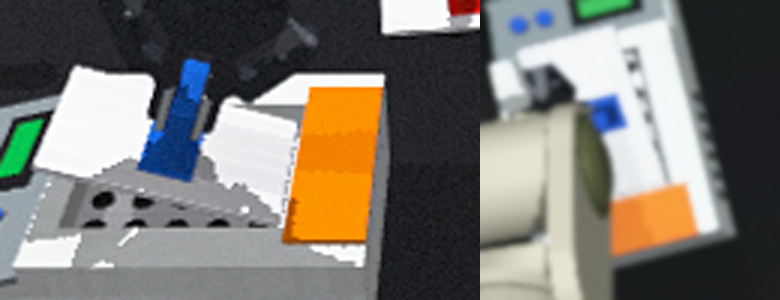

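In the crop the low end's near corner is at (278,228), which is full-image (242.7,306). I expected (241.3,307), so it sits just clear of the lip edge and inside the mouth, with no contact force. I'll slide it under the lip.

>>> {"op": "carry_out", "data": {
  "targets": [
    {"x": -0.007, "y": -0.0017, "z": -0.001, "ax": 0, "ay": 0, "az": 0, "hand": -1},
    {"x": -0.0145, "y": -0.0034, "z": -0.002, "ax": 0, "ay": 0, "az": 0, "hand": -1},
    {"x": -0.022, "y": -0.0052, "z": -0.003, "ax": 0, "ay": 0, "az": 0, "hand": -1},
    {"x": -0.029, "y": -0.0069, "z": -0.004, "ax": 0, "ay": 0, "az": 0, "hand": -1},
    {"x": -0.029, "y": -0.0069, "z": -0.004, "ax": 0, "ay": 0, "az": 0, "hand": -1}
  ]
}}

```text
time_s: 6.32
eef_pos: [571.3, 220.1, 120.3]
ee_rot: [0.623, 0.528, 0.47, -0.335]
force: [0.7, -0.0, -3.3]
grip_width: 0.174
```

No contact force at the tuck pose. Next I lower the other end, stopping at 3°.

>>> {"op": "carry_out", "data": {
  "targets": [
    {"x": 0.0036, "y": 0.0009, "z": -0.0067, "ax": -0.0201, "ay": 0.0849, "az": 0, "hand": -1},
    {"x": 0.0066, "y": 0.0016, "z": -0.0137, "ax": -0.0403, "ay": 0.1698, "az": 0, "hand": -1},
    {"x": 0.0088, "y": 0.0021, "z": -0.0191, "ax": -0.0564, "ay": 0.2377, "az": 0, "hand": -1},
    {"x": 0.0101, "y": 0.0024, "z": -0.0235, "ax": -0.0685, "ay": 0.2887, "az": 0, "hand": -1},
    {"x": 0.0101, "y": 0.0024, "z": -0.0235, "ax": -0.0685, "ay": 0.2887, "az": 0, "hand": -1}
  ]
}}

```text
time_s: 6.95
eef_pos: [582.4, 222.6, 96.3]
ee_rot: [0.566, 0.453, 0.543, -0.423]
force: [-0.2, 0.1, -3.1]
grip_width: 0.178
```

Run:
```python
from h import *
s=ctrl.sense(); R=rot(s["ee_rot"]); print(s["time_s"],s["eef_pos"].round(1),"left to level",(tool(1)*R.inv()).as_rotvec().round(4),s["force"].round(1),s["wrist_torque"].round(2))
```

```text
6.95 [582.4 222.6  96.3] left to level [-0.0122  0.0514 -0.0009] [-0.2  0.1 -3.1] [-0.02  0.03 -0.02]
```

>>> {"op": "carry_out", "data": {
  "targets": [
    {"x": 0.0006, "y": 0.0001, "z": -0.0025, "ax": -0.006, "ay": 0.0255, "az": 0, "hand": -1},
    {"x": 0.0012, "y": 0.0003, "z": -0.0045, "ax": -0.0121, "ay": 0.0509, "az": 0, "hand": -1},
    {"x": 0.0012, "y": 0.0003, "z": -0.0045, "ax": -0.0121, "ay": 0.0509, "az": 0, "hand": -1}
  ]
}}

```text
time_s: 7.32
eef_pos: [583.2, 222.9, 92.1]
ee_rot: [0.555, 0.438, 0.555, -0.438]
force: [-1.3, -0.5, -4.0]
grip_width: 0.18
```

Run:
```python
from h import *
s=ctrl.sense(); R=rot(s["ee_rot"]); print(s["time_s"],s["eef_pos"].round(1),"left to level",(tool(1)*R.inv()).as_rotvec().round(4),s["force"].round(1),s["wrist_torque"].round(2))
```

```text
7.325 [583.2 222.9  92.1] left to level [ 0.0001 -0.0002 -0.001 ] [-1.3 -0.5 -4. ] [-0.01 -0.02  0.01]
```

>>> {"op": "carry_out", "data": {
  "targets": [
    {"x": 0, "y": 0, "z": -0.0005, "ax": 0, "ay": 0, "az": 0, "hand": -1},
    {"x": 0, "y": 0, "z": -0.001, "ax": 0, "ay": 0, "az": 0, "hand": -1},
    {"x": 0, "y": 0, "z": -0.001, "ax": 0, "ay": 0, "az": 0, "hand": -1}
  ]
}}

```text
time_s: 7.7
eef_pos: [583.0, 222.9, 91.8]
ee_rot: [0.555, 0.438, 0.555, -0.438]
force: [-1.9, -0.8, 0.5]
grip_width: 0.176
```

The plate touched at the expected height (91.8) and level. I'll release with a partial opening so the fingers clear the lip, then rise.

>>> {"op": "carry_out", "data": {
  "targets": [
    {"x": 0, "y": 0, "z": 0, "ax": 0, "ay": 0, "az": 0, "hand": -0.1},
    {"x": 0, "y": 0, "z": 0, "ax": 0, "ay": 0, "az": 0, "hand": -0.1},
    {"x": 0, "y": 0, "z": 0, "ax": 0, "ay": 0, "az": 0, "hand": -0.1},
    {"x": 0, "y": 0, "z": 0, "ax": 0, "ay": 0, "az": 0, "hand": -0.1}
  ]
}}

```text
time_s: 8.2
eef_pos: [583.1, 222.8, 91.3]
ee_rot: [0.555, 0.438, 0.555, -0.438]
force: [-0.7, -0.3, 0.1]
grip_width: 0.449
```

>>> {"op": "carry_out", "data": {
  "targets": [
    {"x": 0, "y": 0, "z": 0.02, "ax": 0, "ay": 0, "az": 0, "hand": -0.1},
    {"x": 0, "y": 0, "z": 0.06, "ax": 0, "ay": 0, "az": 0, "hand": -0.1},
    {"x": 0, "y": 0, "z": 0.1, "ax": 0, "ay": 0, "az": 0, "hand": -0.1},
    {"x": 0, "y": 0, "z": 0.13, "ax": 0, "ay": 0, "az": 0, "hand": -0.1},
    {"x": 0, "y": 0, "z": 0.13, "ax": 0, "ay": 0, "az": 0, "hand": -0.1}
  ]
}}

```text
time_s: 8.82
eef_pos: [583.8, 223.0, 223.7]
ee_rot: [0.556, 0.439, 0.554, -0.437]
force: [-0.5, -0.7, -0.5]
grip_width: 0.45
```

Run:
```python
from h import *
s=ctrl.sense(); print(s["time_s"],s["eef_pos"].round(1),s["force"].round(1),s["grip_width"])
a=viewer.capture("side"); cw=viewer.camera_info("wrist"); w=viewer.capture("wrist"); cs=viewer.camera_info("side")
# expected plate corners (top face) level in well, low end -76
for x in(-76,74):
  for y in(-45,45):
    p=WELL+W.apply([x,y,6]); print(x,y,"side",proj(cs,p).round(1)[0],"wrist",proj(cw,p).round(1)[0])
print("grip top centre: side",proj(cs,WELL+W.apply([-1,0,56])).round(1)," wrist",proj(cw,WELL+W.apply([-1,0,56])).round(1))
o=np.zeros((600,760,3),np.uint8);o[:300,:480]=cv2.resize(a[230:330,150:310],(480,300),interpolation=cv2.INTER_CUBIC);o[300:,:480]=cv2.resize(w,(480,300))
cv2.imwrite("pics/s5.png",o)
r=blobs(mask(a,"red"),(305,222),40)[0]; r0=blobs(mask(cv2.imread("pics/side0.png"),"red"),(305,222),40)[0]
print("red bbox now/then",cv2.boundingRect(r),cv2.boundingRect(r0))
```

```text
8.825 [583.8 223.  223.7] [-0.5 -0.7 -0.5] 0.44992339841412415
-76 -45 side [262.5 273.8] wrist [238.8 243. ]
-76 45 side [257.5 307.7] wrist [231.6 138.8]
74 -45 side [189.1 273.9] wrist [409.7 242.7]
74 45 side [176.8 308. ] wrist [416.6 138.6]
grip top centre: side [[218.5 271.3]]  wrist [[324.4 208.8]]
red bbox now/then (299, 207, 13, 28) (299, 207, 13, 28)
```

View pics/s5.png

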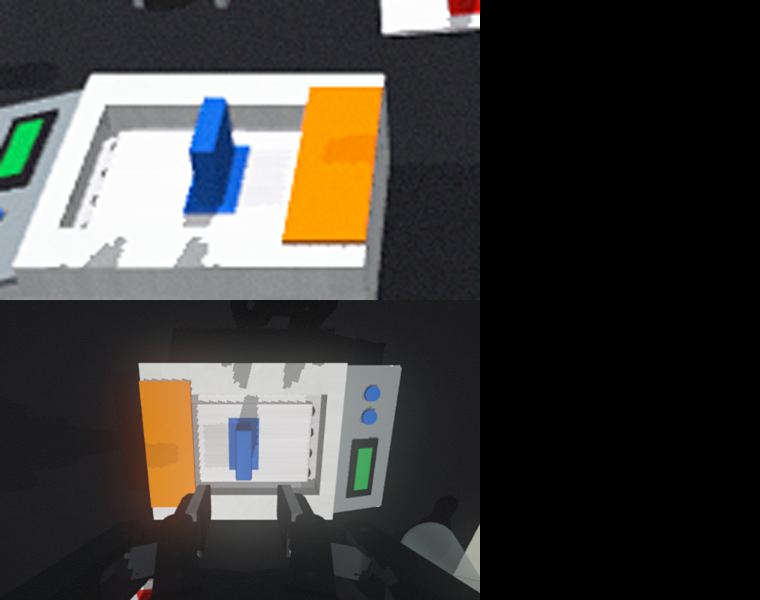

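The pictures show the plate lying level in the well, its near end under the orange lip and the grip upright. The far edge is at wrist column about 415, against 410–417 expected. The gripper is clear and the red cover hasn't moved. Handing in.

```bash
python3 -c "
from rig import finish_job
print(finish_job())"
```

```text
the job is handed in; nothing more can be done
None
```

The blue cover is in the block heater, and I handed the job in at about 9 s of the 40 s allowed. I held it by its grip, tilted it 20°, slid its low end about 21 mm under the orange lip, lowered the other end, let go and backed off.

**Forces:** The tool force readings, taken at the end of each move, stayed within a few newtons. The plate touched the floor level, at the height expected from the bench pick-up.

**Last pictures:** The plate lies flat in the well with its grip upright and its end under the lip. Its far edge is within a few pixels of where it should be, the gripper is clear, and the red cover's image position is unchanged.

**Failed or disagreed:** My first two move calls were refused because the rows were incomplete, and nothing moved. The first top view put the grip about 5 mm off sideways from the plate centre. The wrist view later showed it centred between the fingers.

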